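# Return the tested capacitors to their stock trays

## Robot

A 6-joint arm with a two-finger parallel gripper is mounted at the origin on the work surface. World frame = base frame: x ahead of the robot, y to its left, z up, the work surface at z = 0. Lengths are in mm, angles in rad, forces in N, time in s.
With the tool pointing down it reaches from about 275 to 750 mm from the base axis. Payload 10.2 kg.
Tool frame: the origin (TCP) lies midway between the tips of the shut fingers; the grasp point (between the pads) lies 19 mm behind it; z points along the fingers, y is the line along which they close (so a half turn about z gives the same grasp; the last joint's range is limited). The gripper opens to 85 mm and grips with 20 to 120 N. Pads are 22 mm wide; open, the fingers measure 114 mm over their backs; the gripper's body (76 mm by 85 mm) begins 54 mm behind the grasp point. The pads swing forward as they close: fully open they stand 13 mm farther back than shut.
Start: joints at [1.014, 0.313, 1.498, -0, 1.331, -0.223], TCP at [172.022, 496.024, 231.294] pointing down, gripper open.
Joint ranges: [-2.94, 2.94], [-0.97, 2.17], [0.19, 2.56], [-1.23, 4.37], [0.02, 3.11], [-2.88, 2.88]. Speed limits (rad/s): [2.39, 2.39, 3.01, 3.14, 3.14, 3.14].

## Interface

Orientations are given as a unit quaternion [w, x, y, z].
In Python, from rig import sense, capture, finish_job, find_in, place_of gives the robot as it stands. The module is installed in compiled form; this text tells all that it offers.
- The arm moves only by the shell command python3 -m jog 'ROWS' [FORCE]. ROWS is JSON, a list of rows, each an object of numbers: "tx", "ty", "tz": the shift along the tool's x, y, z in mm; "ax", "ay", "az": the turn, a rotation vector about the tool's x, y, z in rad; "jaw": the closure, from -1 (fully open) to 1 (shut), so that 0 is half open. In form: [{"tx": .., "ty": .., "tz": .., "ax": .., "ay": .., "az": .., "jaw": ..}, ...]. A call has 1 to 5 rows; each row shifts and turns the commanded pose from where the row before left it, along the tool's axes as they then stand; what a row does not reach is not made up. A row lasts 1/8 s, in which the tool goes at most 62.5 mm and 10.7 degrees, less where a joint would pass 70% of its speed; a pose out of reach is approached as far as the arm can. A call with a gripper value outside its range is refused whole. The fingers move at their own pace and stop on an object; FORCE is the grip in N (left out, the last holds). Time passes only in rows, so rows that do not move let the fingers close. It gives the time, the measured TCP pose, the force, the opening and the grip force at its end, in the units of the state.
- sense(): the state, without advancing time (a new reading comes with each control period).
- capture(name): name is "side" or "top" or "wrist"; returns a dict with "color" (480x640x3 uint8, red, green, blue), "depth" (480x640 float32, mm along the optical axis (not along the pixel's ray), 0 where there is no reading), "fx", "fy", "cx", "cy" (pixels), "k1" (the pictures are not rectified: a ray, as slopes to the right and down, at radius r is drawn at 1 + k1 r^2 times it, then the intrinsics apply), "camera_from_world" (4x4, takes a point from world to camera coordinates); the wrist camera has in their place "mount" (4x4, takes a point from camera to tool coordinates, whose origin is the TCP and whose axes are the flange's). Camera axes: x right, y up, looking along -z (the intrinsics and any distortion apply to the point x, -y, -z); pixel columns grow to the right and rows downward; lengths in mm; the calibration is good to about 2 mm. A picture is of the moment at which its call begins: read the wrist's pose just before it.
- finish_job(): hands the job in; it is judged then, once.
Trained networks look in the newest picture that a camera, given by its name, has taken for a name from the list of things; names that differ only in an ending like _2 or _b are one class to them, and where a whole thing is asked for, a point or a joint stands for the part that bears it (a point fixed in the world has none). Each returns a list of dicts, best first, with "conf" (0 to 1); they miss things now and then, are a little off and sometimes report something else, mostly with a low value. They report only what shows in the picture. A call takes as long as a camera call. They do not tell look-alikes from the thing itself.
- find_in(query, camera): "centre" ([column, row] in pixels, amid what is visible of it).
- place_of(query, camera): "centre" ([column, row] in pixels: a listed point, or the origin of a listed thing).
The state is a dict: "time_s": time; "joints": joint angles; "dq": joint speeds; "tau": joint torques, N m; "eef_pos": TCP position; "ee_rot": TCP orientation; "force": force on the tool from outside, world axes, zero at the start; "wrist_torque": the same for the moment, N m; "grip_width": opening from 0.0 (shut) to 1.0 (fully open); "grip_force": force on a finger pad.
Only numpy, scipy, OpenCV 4.12 (cv2) and the standard library are available. Lean on these libraries where they do the work, as an engineer would, in place of code of your own. Each camera call takes 0.05 s, during which the arm holds its last target. There are 200 camera calls.

## Task

The four loose capacitors on the bench have passed their test: put each one back in the stock tray that holds its own type, standing upright in the empty front bay. Set them down rather than dropping them, knock none of them over, and leave the choke and the brass gong that lie among them where they are.

Things in the scene. Friction and masses are not known exactly. Their poses are not given: they have to be found in the camera images.
- can_blue (a point): the loose blue capacitor, a screw-terminal can standing upright on the bench: bright blue sleeve with a pale stripe; a plain cylinder 50 mm in diameter and 72 mm high (the last 4 mm are two small metal screw terminals on its dark top). This point is its centre, half-way up; z is its axis, up.
- can_silver (a point): the loose silver capacitor, a screw-terminal can standing upright on the bench: slim, silver-grey sleeve with a black stripe; a plain cylinder 36 mm in diameter and 74 mm high (the last 4 mm are two small metal screw terminals on its dark top). This point is its centre, half-way up; z is its axis, up.
- can_green (a point): the loose green capacitor, a screw-terminal can standing upright on the bench: green sleeve with a yellow stripe; a plain cylinder 44 mm in diameter and 66 mm high (the last 4 mm are two small metal screw terminals on its dark top). This point is its centre, half-way up; z is its axis, up.
- can_orange (a point): the loose orange capacitor, a screw-terminal can standing upright on the bench: small, orange sleeve with a black stripe; a plain cylinder 36 mm in diameter and 62 mm high (the last 4 mm are two small metal screw terminals on its dark top). This point is its centre, half-way up; z is its axis, up.
- bay_blue (a point): the blue capacitors' stock tray: black, divided, fixed, 155 x 126 mm, walls 24 mm high. The rear bay, away from the robot, is full: two standing cans like the loose blue one, centres 72 mm behind this point, 28.5 mm to either side. The front bay is empty, 85 mm (x) by 118 mm (y) inside. This point: centre of the empty bay's floor, 3 mm above the bench; x points to the rear bay, z up.
- bay_silver (a point): the silver capacitors' stock tray: black, divided, fixed, 155 x 126 mm, walls 24 mm high. The rear bay, away from the robot, is full: two standing cans like the loose silver one, centres 72 mm behind this point, 28.5 mm to either side. The front bay is empty, 85 mm (x) by 118 mm (y) inside. This point: centre of the empty bay's floor, 3 mm above the bench; x points to the rear bay, z up.
- bay_green (a point): the green capacitors' stock tray: black, divided, fixed, 155 x 126 mm, walls 24 mm high. The rear bay, away from the robot, is full: two standing cans like the loose green one, centres 72 mm behind this point, 28.5 mm to either side. The front bay is empty, 85 mm (x) by 118 mm (y) inside. This point: centre of the empty bay's floor, 3 mm above the bench; x points to the rear bay, z up.
- bay_orange (a point): the orange capacitors' stock tray: black, divided, fixed, 155 x 126 mm, walls 24 mm high. The rear bay, away from the robot, is full: two standing cans like the loose orange one, centres 72 mm behind this point, 28.5 mm to either side. The front bay is empty, 85 mm (x) by 118 mm (y) inside. This point: centre of the empty bay's floor, 3 mm above the bench; x points to the rear bay, z up.
- choke_mid (a point): a toroidal choke, a yellow ring core wound with copper wire, lying flat, 51 mm across and 23 mm high; not a capacitor. This point is its centre, 11 mm up.
- gong_mid (a point): a brass bell gong, a low dome 60 mm across and 26 mm high; not a capacitor. This point is on its axis, 13 mm up.
Things that resemble listed ones, but are neither listed nor needed, are in the scene too. Several things look just like the part that bears can_green: the one meant starts nearest to the robot's base.

How it is judged (in metres and radians):
At the end, for the whole second after the job is handed in: Each of the four capacitors stands upright (within 0.1 rad) on the floor of the empty front bay of the tray that holds its own type (its centre within 28 mm along and 45 mm across of the bay's centre, its height within 5 mm of standing on the floor), released and at rest (x of can_blue in the frame of bay_blue between -0.028 and 0.028 m and y of can_blue in the frame of bay_blue between -0.045 and 0.045 m and z of can_blue in the frame of bay_blue between 0.031 and 0.041 m and angle between each of can_blue, can_silver, can_green, can_orange's own z axis and vertical below 0.1 rad and linear speed of each of cap_blue, cap_silver, cap_green, cap_orange below 0.02 m/s and contact force between the fingers and cap_blue below 0.1 N and x of can_silver in the frame of bay_silver between -0.028 and 0.028 m and y of can_silver in the frame of bay_silver between -0.045 and 0.045 m and z of can_silver in the frame of bay_silver between 0.032 and 0.042 m and contact force between the fingers and cap_silver below 0.1 N and x of can_green in the frame of bay_green between -0.028 and 0.028 m and y of can_green in the frame of bay_green between -0.045 and 0.045 m and z of can_green in the frame of bay_green between 0.028 and 0.038 m and contact force between the fingers and cap_green below 0.1 N and x of can_orange in the frame of bay_orange between -0.028 and 0.028 m and y of can_orange in the frame of bay_orange between -0.045 and 0.045 m and z of can_orange in the frame of bay_orange between 0.026 and 0.036 m and contact force between the fingers and cap_orange below 0.1 N); the robot touches nothing.
It fails at once if a loose capacitor is knocked over (tilts more than 0.7 rad) (angle between any of can_blue, can_silver, can_green, can_orange's own z axis and vertical above 0.7 rad).
It fails at once if a capacitor is dropped (falls faster than 0.7 m/s, from about 25 mm) ((linear speed of cap_blue above 0.7 m/s and contact force between each of the arm, the fingers and cap_blue below 0.05 N) or (linear speed of cap_silver above 0.7 m/s and contact force between each of the arm, the fingers and cap_silver below 0.05 N) or (linear speed of cap_green above 0.7 m/s and contact force between each of the arm, the fingers and cap_green below 0.05 N) or (linear speed of cap_orange above 0.7 m/s and contact force between each of the arm, the fingers and cap_orange below 0.05 N)).
It fails at once if the choke is pushed more than 15 mm from where it lay (distance of choke_mid from where it was at the start of the episode above 0.015 m).
It fails at once if the gong is pushed more than 15 mm from where it lay (distance of gong_mid from where it was at the start of the episode above 0.015 m).
It also fails if it takes over 112 s, if anything falls off the work surface, if the arm or the gripper's body presses on something with over 40 N, if the wrist force passes 120 N, or if a joint passes its speed limit or range.

## Working session

There is one attempt and no reset: what is moved stays moved. The work goes in short steps, Python scripts to look and compute and a shell command to move; the robot and the scene stay as the last step left them, time stands still between calls to the robot, and variables do not carry over. Pictures are saved under pics/ and viewed, at most 14 in all, crops included, and the job is handed in when it is done.

```bash
mkdir -p pics
cat > h.py <<'E'
import numpy as np, cv2
from rig import *
from scipy.spatial.transform import Rotation as R
def save(n,c):
    cv2.imwrite(f'pics/{n}.png',c['color'][:,:,::-1])
def ray(c,u,v):
    x,y=(u-c['cx'])/c['fx'],(v-c['cy'])/c['fy']
    a,b=x,y
    for _ in range(20):
        r2=a*a+b*b; a,b=x/(1+c['k1']*r2),y/(1+c['k1']*r2)
    return np.array([a,-b,-1.])
def c2w(c,s=None):
    if 'camera_from_world' in c: return np.linalg.inv(c['camera_from_world'])
    T=np.eye(4); q=s['ee_rot']; T[:3,:3]=R.from_quat([q[1],q[2],q[3],q[0]]).as_matrix(); T[:3,3]=s['eef_pos']
    return T@c['mount']
def atz(c,u,v,z,s=None):
    T=c2w(c,s); d=T[:3,:3]@ray(c,u,v); o=T[:3,3]
    return o+d*(z-o[2])/d[2]
def dep(c,u,v,s=None):
    T=c2w(c,s); d=np.median(c['depth'][int(v)-2:int(v)+3,int(u)-2:int(u)+3]); return T[:3,:3]@(ray(c,u,v)*d)+T[:3,3]
E
python3 - <<'E'
from h import *
Z=dict(can_blue=36,can_silver=37,can_green=33,can_orange=31,bay_blue=3,bay_silver=3,bay_green=3,bay_orange=3,choke_mid=11,gong_mid=13)
s=sense(); print(s['eef_pos'],s['ee_rot'],s['grip_width'])
for cam in ['top','side']:
    c=capture(cam); save(cam,c); print(cam,np.round(c2w(c)[:3,3]))
    for q,z in Z.items():
        for r in place_of(q,cam)[:5]:
            u,v=r['centre']
            print(q,round(r['conf'],2),np.round([u,v]),np.round(atz(c,u,v,z)))
E
```

```text
[171.87301526 495.79253874 230.73588167] [-2.44115326e-04  1.66102579e-01  9.86108268e-01 -5.97706160e-04] 0.9987356690485886
top [278. -10. 999.]
can_blue 0.77 [280. 261.] [462.  91.  36.]
can_silver 0.96 [166. 267.] [423. 336.  37.]
can_green 0.9 [404. 246.] [ 523. -177.   33.]
can_green 0.66 [352. 263.] [474. -65.  33.]
can_green 0.19 [466. 325.] [ 364. -319.   33.]
can_orange 0.68 [467. 323.] [ 369. -320.   31.]
bay_blue 0.74 [190. 217.] [550. 313.   3.]
bay_blue 0.64 [463. 233.] [ 575. -315.    3.]
bay_silver 0.83 [273. 207.] [593. 125.   3.]
bay_green 0.37 [226. 280.] [413. 210.   3.]
bay_orange 0.58 [463. 234.] [ 574. -315.    3.]
choke_mid 0.85 [229. 280.] [411. 201.  11.]
gong_mid 0.62 [412. 295.] [ 419. -204.   13.]
side [ 240. -738.  965.]
can_blue 0.68 [295. 219.] [459.  87.  36.]
can_blue 0.31 [317. 346.] [ 409. -222.   36.]
can_silver 0.6 [250. 152.] [421. 328.  37.]
can_green 0.97 [321. 272.] [468. -64.  33.]
can_green 0.82 [366. 313.] [ 519. -181.   33.]
can_orange 0.83 [308. 397.] [ 365. -309.   31.]
can_orange 0.51 [319. 274.] [465. -66.  31.]
bay_blue 0.67 [304. 156.] [551. 313.   3.]
bay_silver 0.64 [318. 343.] [ 419. -200.    3.]
bay_green 0.82 [394. 277.] [ 616. -100.    3.]
bay_green 0.5 [249. 150.] [425. 376.   3.]
bay_orange 0.96 [422. 375.] [ 577. -319.    3.]
bay_orange 0.33 [311. 398.] [ 372. -301.    3.]
choke_mid 0.62 [261. 196.] [413. 203.  11.]
gong_mid 0.93 [318. 343.] [ 417. -204.   13.]
```

View pics/top.png

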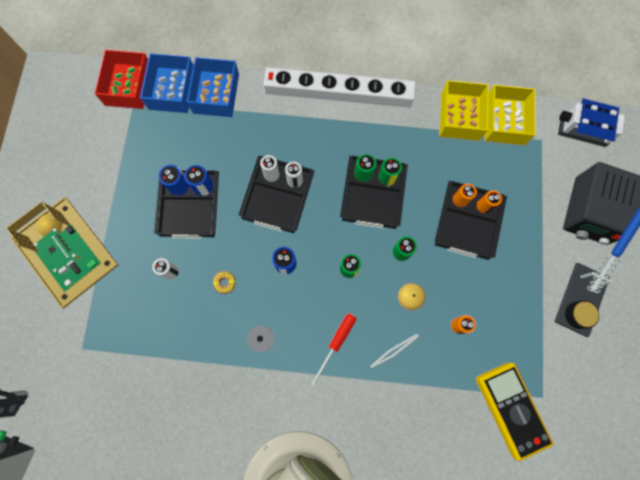

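View pics/side.png

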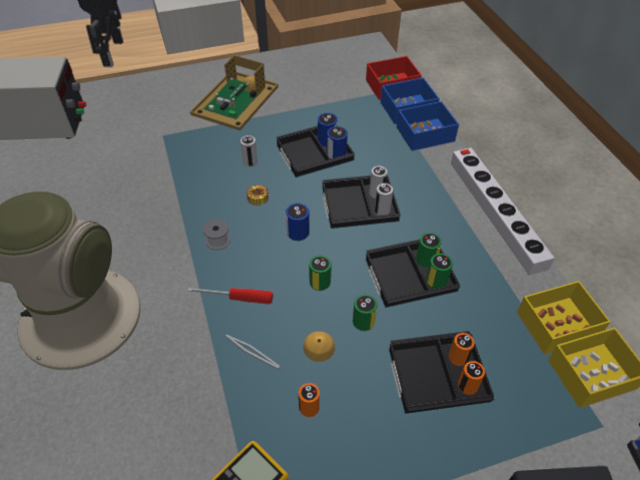

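The top view shows these cans:
- **Green:** loose at (351,264) and (404,247), plus two in the tray at (366,167) and (391,170). The one nearest the base is (351,264), about 478 mm away against 552 mm.
- **Blue:** loose at (284,260), tray pair at (172,178) and (197,178).
- **Silver:** loose at (163,267), tray pair at (270,166) and (293,174).
- **Orange:** loose at (464,324), tray pair at (465,194) and (490,201).
- **Not capacitors:** choke (224,282), gong (411,296), and a grey spool (260,338).

Next I'll refine the positions with depth and check the green choice in a crop.

Run:
```python
from h import *
c=capture('top'); T=c2w(c); H,W=c['depth'].shape
P=np.full((H,W,3),np.nan)
for v in range(120,400):
    for u in range(80,560):
        d=c['depth'][v,u]
        if d>0: P[v,u]=T[:3,:3]@(ray(c,u,v)*d)+T[:3,3]
np.save('P.npy',P)
print('bench z',np.nanmedian(P[300:340,300:320,2]))
m=((P[...,2]>52)&(P[...,2]<90)).astype(np.uint8)
n,l,st,ce=cv2.connectedComponentsWithStats(m,connectivity=4)
for i in range(1,n):
    if st[i,4]>60:
        Q=P[l==i]; zt=np.percentile(Q[:,2],85); Q=Q[Q[:,2]>zt-6]
        (r,wh,_)=cv2.minAreaRect(Q[:,:2].astype(np.float32))
        print(np.round(ce[i]),len(Q),'top',round(zt),'mean',np.round(Q[:,:2].mean(0)),'box',np.round(r),np.round(wh))
m=c['color'][145:345,140:520,::-1]
cv2.imwrite('pics/crop.png',cv2.resize(m,None,fx=2.1,fy=2.1,interpolation=cv2.INTER_CUBIC))
```

```text
bench z 1.2323555927633834
[467. 127.] 109 top 57 mean [ 814. -301.] box [ 818. -297.] [ 25. 100.]
[503. 129.] 75 top 57 mean [ 815. -382.] box [ 812. -386.] [66. 27.]
[366. 164.] 286 top 68 mean [696. -76.] box [696. -77.] [42. 43.]
[269. 164.] 197 top 76 mean [670. 138.] box [671. 139.] [35. 33.]
[391. 167.] 280 top 68 mean [ 693. -133.] box [ 693. -133.] [43. 42.]
[293. 171.] 197 top 76 mean [661.  82.] box [662.  83.] [34. 34.]
[170. 176.] 387 top 74 mean [621. 352.] box [622. 352.] [51. 48.]
[196. 176.] 387 top 74 mean [626. 295.] box [627. 296.] [51. 47.]
[467. 191.] 191 top 64 mean [ 654. -304.] box [ 655. -304.] [33. 34.]
[492. 198.] 196 top 64 mean [ 644. -359.] box [ 645. -360.] [34. 35.]
[406. 246.] 315 top 65 mean [ 517. -177.] box [ 517. -177.] [44. 41.]
[284. 258.] 424 top 71 mean [463.  81.] box [463.  81.] [48. 49.]
[351. 264.] 321 top 65 mean [466. -61.] box [467. -62.] [42. 42.]
[162. 267.] 227 top 73 mean [418. 335.] box [417. 335.] [34. 35.]
[466. 324.] 231 top 61 mean [ 364. -310.] box [ 364. -311.] [35. 33.]
```

View pics/crop.png

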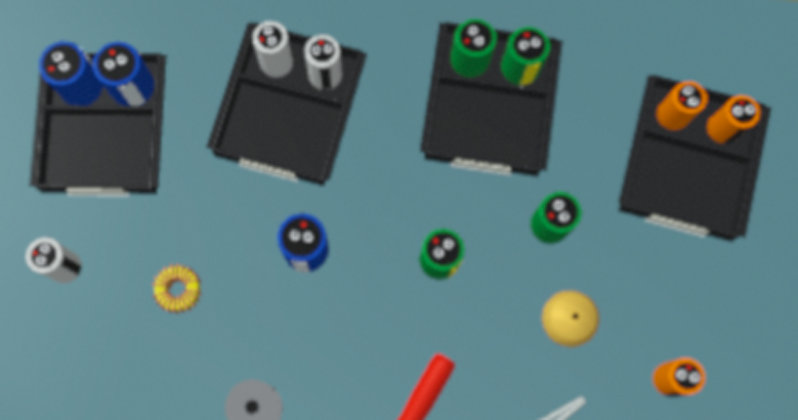

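The crop confirms the choice. It shows four trays, each with its own type's pair at the rear, and the near loose green can at crop (441,252), clearly apart from the look-alike at (556,217).

Bay centres, from the tray pairs and consistent with place_of:

| Bay | x | y |
|---|---|---|
| blue | 552 | 317 |
| silver | 594 | 122 |
| green | 622 | -101 |
| orange | 578 | -319 |

I'll turn the tool so its y axis lies along world y (az about -0.334). Then tx = -dx, ty = dy and tz = -dz. Silver goes first.

```bash
python3 -m jog '[{"tx":0,"ty":0,"tz":0,"ax":0,"ay":0,"az":-0.167,"jaw":-1},{"tx":0,"ty":0,"tz":0,"ax":0,"ay":0,"az":-0.167,"jaw":-1},{"tx":-42,"ty":-27,"tz":0,"ax":0,"ay":0,"az":0,"jaw":-1},{"tx":-42,"ty":-27,"tz":0,"ax":0,"ay":0,"az":0,"jaw":-1},{"tx":-42,"ty":-27,"tz":0,"ax":0,"ay":0,"az":0,"jaw":-1}]' 40; python3 -m jog '[{"tx":-40,"ty":-27,"tz":0,"ax":0,"ay":0,"az":0,"jaw":-1},{"tx":-40,"ty":-27,"tz":0,"ax":0,"ay":0,"az":0,"jaw":-1},{"tx":-40,"ty":-26,"tz":0,"ax":0,"ay":0,"az":0,"jaw":-1},{"tx":0,"ty":0,"tz":30,"ax":0,"ay":0,"az":0,"jaw":-1},{"tx":0,"ty":0,"tz":0,"ax":0,"ay":0,"az":0,"jaw":-1}]'; python3 -c "
from h import *
s=sense();c=capture('wrist');save('w1',c)
for r in place_of('can_silver','wrist')[:3]:
    u,v=r['centre'];print(r,atz(c,u,v,37,s))
print(s['joints'],s['force'],s['grip_width'])
P=np.array([dep(c,u,v,s) for u in range(10,630,5) for v in range(10,470,5) if c['depth'][v,u]>0]);Q=P[(P[:,2]>66)&(P[:,2]<90)&(abs(P[:,0]-418)<50)&(abs(P[:,1]-335)<50)]
print(len(Q),Q.mean(0) if len(Q) else 0,Q.min(0),Q.max(0))"
```

```text
time_s: 1.78
eef_pos: [299.2, 414.1, 231.4]
ee_rot: [0.0, -0.0, 1.0, 0.0]
force: [0.7, 0.3, 0.1]
grip_width: 1.0
grip_force: 0.0
time_s: 2.4
eef_pos: [417.4, 334.4, 199.7]
ee_rot: [-0.002, 0.0, 1.0, -0.001]
force: [-0.7, 0.5, 0.4]
grip_width: 0.999
grip_force: 0.0
{'centre': [318.0, 219.7], 'conf': 0.58} [418.0143116  332.86603507  37.        ]
[ 4.56232782e-01  3.62694986e-01  1.51328287e+00  7.43562508e-05
  1.26975777e+00 -1.11407381e+00] [-0.6557166   0.47753187  0.39798579] 0.9987317427703729
77 [417.48358358 332.72829274  69.66324773] [403.30344294 316.56261228  66.73336396] [432.81119343 348.78176188  73.55308769]
```

```bash
python3 -m jog '[{"tx":0,"ty":-1.5,"tz":50,"ax":0,"ay":0,"az":0,"jaw":-1},{"tx":0,"ty":0,"tz":50,"ax":0,"ay":0,"az":0,"jaw":-1},{"tx":0,"ty":0,"tz":40,"ax":0,"ay":0,"az":0,"jaw":-1},{"tx":0,"ty":0,"tz":33,"ax":0,"ay":0,"az":0,"jaw":-1},{"tx":0,"ty":0,"tz":0,"ax":0,"ay":0,"az":0,"jaw":-1}]' 40; python3 -m jog '[{"tx":0,"ty":0,"tz":0,"ax":0,"ay":0,"az":0,"jaw":-0.1},{"tx":0,"ty":0,"tz":0,"ax":0,"ay":0,"az":0,"jaw":0.2},{"tx":0,"ty":0,"tz":0,"ax":0,"ay":0,"az":0,"jaw":1},{"tx":0,"ty":0,"tz":0,"ax":0,"ay":0,"az":0,"jaw":1},{"tx":0,"ty":0,"tz":0,"ax":0,"ay":0,"az":0,"jaw":1}]' 40;  python3 -m jog '[{"tx":0,"ty":0,"tz":0,"ax":0,"ay":0,"az":0,"jaw":1},{"tx":0,"ty":0,"tz":0,"ax":0,"ay":0,"az":0,"jaw":1}]'
```

```text
time_s: 3.12
eef_pos: [417.3, 333.8, 27.8]
ee_rot: [-0.001, -0.001, 1.0, -0.001]
force: [-0.6, -1.1, 0.3]
grip_width: 0.999
grip_force: 0.0
time_s: 3.75
eef_pos: [418.6, 333.9, 29.5]
ee_rot: [0.001, -0.0, 1.0, 0.0]
force: [-1.4, -1.2, 6.5]
grip_width: 0.409
grip_force: 39.4
time_s: 4.0
eef_pos: [418.6, 333.9, 29.6]
ee_rot: [0.001, -0.0, 1.0, 0.001]
force: [-1.7, -1.0, 6.1]
grip_width: 0.412
grip_force: 39.4
```

```bash
python3 -m jog '[{"tx":0,"ty":0,"tz":-35,"ax":0,"ay":0,"az":0,"jaw":1},{"tx":0,"ty":0,"tz":-55,"ax":0,"ay":0,"az":0,"jaw":1},{"tx":-25,"ty":-30,"tz":-20,"ax":0,"ay":0,"az":0,"jaw":1},{"tx":-30,"ty":-36,"tz":0,"ax":0,"ay":0,"az":0,"jaw":1},{"tx":-30,"ty":-36,"tz":0,"ax":0,"ay":0,"az":0,"jaw":1}]' 40; python3 -m jog '[{"tx":-30,"ty":-36,"tz":0,"ax":0,"ay":0,"az":0,"jaw":1},{"tx":-30,"ty":-36,"tz":0,"ax":0,"ay":0,"az":0,"jaw":1},{"tx":-20,"ty":-26,"tz":0,"ax":0,"ay":0,"az":0,"jaw":1},{"tx":-11,"ty":-12,"tz":0,"ax":0,"ay":0,"az":0,"jaw":1},{"tx":0,"ty":0,"tz":0,"ax":0,"ay":0,"az":0,"jaw":1}]'; python3 -c "
from h import *
print(sense()['joints'])
c=capture('wrist');save('w2',c)"
```

```text
time_s: 4.62
eef_pos: [503.9, 230.5, 139.1]
ee_rot: [0.001, -0.0, 1.0, 0.0]
force: [0.1, 0.5, -1.0]
grip_width: 0.414
grip_force: 40.2
time_s: 5.25
eef_pos: [594.2, 121.5, 138.3]
ee_rot: [-0.0, 0.0, 1.0, 0.0]
force: [-1.0, 0.3, -1.2]
grip_width: 0.407
grip_force: 40.2
[ 8.70046730e-03  5.70932547e-01  1.36121941e+00  1.44376802e-04
  1.20959309e+00 -1.56156581e+00]
```

View pics/w2.png

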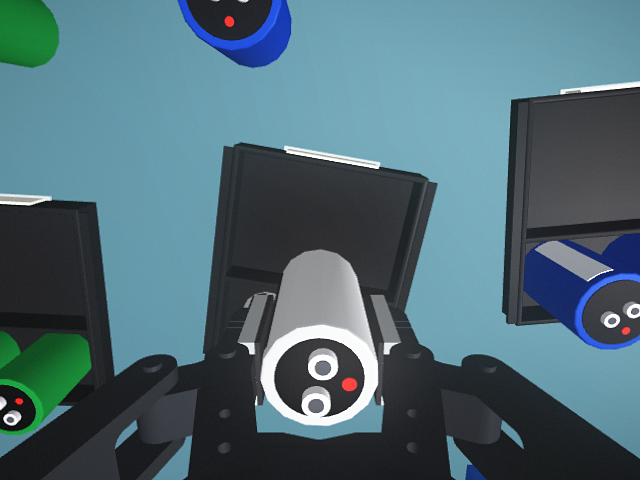

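The held silver can is upright at (320,370), above the silver tray (225-435, 145-350), with nothing in the way. Next is lowering it: the TCP should be at about 32.6 when it stands on the floor.

```bash
python3 -m jog '[{"tx":0,"ty":0,"tz":40,"ax":0,"ay":0,"az":0,"jaw":1},{"tx":0,"ty":0,"tz":40,"ax":0,"ay":0,"az":0,"jaw":1},{"tx":0,"ty":0,"tz":17,"ax":0,"ay":0,"az":0,"jaw":1},{"tx":0,"ty":0,"tz":5,"ax":0,"ay":0,"az":0,"jaw":1},{"tx":0,"ty":0,"tz":2,"ax":0,"ay":0,"az":0,"jaw":1}]'; python3 -m jog '[{"tx":0,"ty":0,"tz":1.5,"ax":0,"ay":0,"az":0,"jaw":1},{"tx":0,"ty":0,"tz":0,"ax":0,"ay":0,"az":0,"jaw":1}]'
```

```text
time_s: 5.92
eef_pos: [594.7, 121.9, 35.5]
ee_rot: [0.001, -0.0, 1.0, 0.0]
force: [0.8, 0.4, -1.9]
grip_width: 0.413
grip_force: 40.2
time_s: 6.18
eef_pos: [594.4, 121.6, 33.4]
ee_rot: [0.0, -0.0, 1.0, 0.0]
force: [0.5, -0.4, -1.3]
grip_width: 0.412
grip_force: 40.2
```

```bash
python3 -m jog '[{"tx":0,"ty":0,"tz":1,"ax":0,"ay":0,"az":0,"jaw":1},{"tx":0,"ty":0,"tz":0,"ax":0,"ay":0,"az":0,"jaw":0.1},{"tx":0,"ty":0,"tz":0,"ax":0,"ay":0,"az":0,"jaw":-0.1},{"tx":0,"ty":0,"tz":0,"ax":0,"ay":0,"az":0,"jaw":-0.4},{"tx":0,"ty":0,"tz":0,"ax":0,"ay":0,"az":0,"jaw":-0.4}]'; python3 -m jog '[{"tx":0,"ty":0,"tz":-30,"ax":0,"ay":0,"az":0,"jaw":-0.4},{"tx":0,"ty":0,"tz":-45,"ax":0,"ay":0,"az":0,"jaw":-0.4},{"tx":0,"ty":0,"tz":-50,"ax":0,"ay":0,"az":0,"jaw":-1},{"tx":30,"ty":-10,"tz":-20,"ax":0,"ay":0,"az":0,"jaw":-1},{"tx":30,"ty":-10,"tz":0,"ax":0,"ay":0,"az":0,"jaw":-1}]'; python3 -m jog '[{"tx":30,"ty":-10,"tz":0,"ax":0,"ay":0,"az":0,"jaw":-1},{"tx":30,"ty":-10,"tz":0,"ax":0,"ay":0,"az":0,"jaw":-1},{"tx":12,"ty":-1,"tz":0,"ax":0,"ay":0,"az":0,"jaw":-1},{"tx":0,"ty":0,"tz":0,"ax":0,"ay":0,"az":0,"jaw":-1}]'
cat > look.py <<'E'
import sys
from h import *
q,x,y,top=sys.argv[1],*map(float,sys.argv[2:5])
s=sense();c=capture('wrist');save('w_'+q,c)
for r in place_of(q,'wrist')[:3]:
    u,v=r['centre'];print(np.round(r['centre']),round(r['conf'],2),np.round(atz(c,u,v,top/2,s),1))
P=np.array([dep(c,u,v,s) for u in range(10,630,4) for v in range(10,470,4) if c['depth'][v,u]>0])
Q=P[(P[:,2]>top-10)&(P[:,2]<top+15)&(abs(P[:,0]-x)<40)&(abs(P[:,1]-y)<40)]
print(len(Q),Q.min(0).round(1),Q.max(0).round(1),'mid',((Q.min(0)+Q.max(0))/2).round(1)); print('tcp',np.round(s['eef_pos'],1))
E
python3 look.py can_blue 463 81 72
```

```text
time_s: 6.8
eef_pos: [594.1, 121.6, 31.7]
ee_rot: [-0.0, -0.0, 1.0, 0.0]
force: [1.0, 0.8, 0.2]
grip_width: 0.704
grip_force: 0.0
time_s: 7.42
eef_pos: [534.0, 101.4, 178.4]
ee_rot: [0.002, -0.0, 1.0, -0.0]
force: [0.1, -1.1, -0.2]
grip_width: 0.999
grip_force: 0.0
time_s: 7.92
eef_pos: [462.3, 80.7, 177.1]
ee_rot: [0.0, -0.0, 1.0, -0.0]
force: [0.5, -0.0, 0.8]
grip_width: 1.002
grip_force: 0.0
267 [439.1  55.6  63.6] [485.7 103.2  71.6] mid [462.4  79.4  67.6]
tcp [462.3  80.7 177.1]
```

```bash
python3 -m jog '[{"tx":0,"ty":-1.3,"tz":45,"ax":0,"ay":0,"az":0,"jaw":-1},{"tx":0,"ty":0,"tz":45,"ax":0,"ay":0,"az":0,"jaw":-1},{"tx":0,"ty":0,"tz":35,"ax":0,"ay":0,"az":0,"jaw":-1},{"tx":0,"ty":0,"tz":24,"ax":0,"ay":0,"az":0,"jaw":-1},{"tx":0,"ty":0,"tz":0,"ax":0,"ay":0,"az":0,"jaw":-1}]' 40; python3 -m jog '[{"tx":0,"ty":0,"tz":0,"ax":0,"ay":0,"az":0,"jaw":-0.4},{"tx":0,"ty":0,"tz":0,"ax":0,"ay":0,"az":0,"jaw":-0.1},{"tx":0,"ty":0,"tz":0,"ax":0,"ay":0,"az":0,"jaw":1},{"tx":0,"ty":0,"tz":0,"ax":0,"ay":0,"az":0,"jaw":1},{"tx":0,"ty":0,"tz":0,"ax":0,"ay":0,"az":0,"jaw":1}]' 40;  python3 -m jog '[{"tx":0,"ty":0,"tz":0,"ax":0,"ay":0,"az":0,"jaw":1},{"tx":0,"ty":0,"tz":0,"ax":0,"ay":0,"az":0,"jaw":1}]'
```

```text
time_s: 8.65
eef_pos: [461.8, 79.5, 26.4]
ee_rot: [-0.002, -0.0, 1.0, 0.0]
force: [-0.0, 1.2, 0.6]
grip_width: 0.998
grip_force: 0.0
time_s: 9.28
eef_pos: [462.9, 79.3, 28.9]
ee_rot: [0.001, -0.0, 1.0, -0.0]
force: [-0.3, 0.6, 5.8]
grip_width: 0.572
grip_force: 41.1
time_s: 9.52
eef_pos: [462.9, 79.3, 28.9]
ee_rot: [0.001, -0.0, 1.0, -0.0]
force: [-0.9, 1.9, 6.6]
grip_width: 0.576
grip_force: 41.1
```

```bash
python3 -m jog '[{"tx":0,"ty":0,"tz":-35,"ax":0,"ay":0,"az":0,"jaw":1},{"tx":0,"ty":0,"tz":-55,"ax":0,"ay":0,"az":0,"jaw":1},{"tx":-10,"ty":30,"tz":-20,"ax":0,"ay":0,"az":0,"jaw":1},{"tx":-16,"ty":40,"tz":0,"ax":0,"ay":0,"az":0,"jaw":1},{"tx":-16,"ty":42,"tz":0,"ax":0,"ay":0,"az":0,"jaw":1}]' 40; python3 -m jog '[{"tx":-16,"ty":42,"tz":0,"ax":0,"ay":0,"az":0,"jaw":1},{"tx":-16,"ty":42,"tz":0,"ax":0,"ay":0,"az":0,"jaw":1},{"tx":-10,"ty":27,"tz":0,"ax":0,"ay":0,"az":0,"jaw":1},{"tx":-5,"ty":15,"tz":0,"ax":0,"ay":0,"az":0,"jaw":1},{"tx":0,"ty":0,"tz":0,"ax":0,"ay":0,"az":0,"jaw":1}]'; python3 -c "
from h import *
c=capture('wrist');save('w3',c)"
```

```text
time_s: 10.15
eef_pos: [504.5, 192.4, 138.5]
ee_rot: [0.001, 0.0, 1.0, 0.0]
force: [1.4, -0.2, -0.7]
grip_width: 0.576
grip_force: 42.7
time_s: 10.78
eef_pos: [550.8, 317.9, 137.5]
ee_rot: [-0.0, -0.001, 1.0, -0.0]
force: [-0.8, -0.2, -2.2]
grip_width: 0.574
grip_force: 42.7
```

View pics/w3.png

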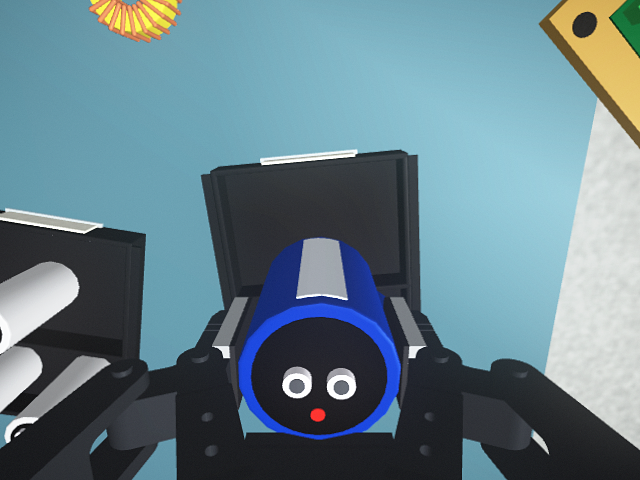

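The blue can at (320,370) is over the blue tray (205-415, 155-300), and the silver can stands in its bay at the left edge (30,290). Lowering it now.

```bash
python3 -m jog '[{"tx":0,"ty":0,"tz":40,"ax":0,"ay":0,"az":0,"jaw":1},{"tx":0,"ty":0,"tz":40,"ax":0,"ay":0,"az":0,"jaw":1},{"tx":0,"ty":0,"tz":17,"ax":0,"ay":0,"az":0,"jaw":1},{"tx":0,"ty":0,"tz":5,"ax":0,"ay":0,"az":0,"jaw":1},{"tx":0,"ty":0,"tz":2,"ax":0,"ay":0,"az":0,"jaw":1}]'; python3 -m jog '[{"tx":0,"ty":0,"tz":1.5,"ax":0,"ay":0,"az":0,"jaw":1},{"tx":0,"ty":0,"tz":0,"ax":0,"ay":0,"az":0,"jaw":1}]'
```

```text
time_s: 11.45
eef_pos: [551.8, 317.4, 35.1]
ee_rot: [0.001, -0.0, 1.0, 0.0]
force: [-0.2, -0.4, -1.7]
grip_width: 0.574
grip_force: 42.7
time_s: 11.7
eef_pos: [551.3, 317.4, 32.9]
ee_rot: [0.0, -0.0, 1.0, 0.0]
force: [0.4, -0.6, -3.0]
grip_width: 0.576
grip_force: 42.7
```

```bash
python3 -m jog '[{"tx":0,"ty":0,"tz":1,"ax":0,"ay":0,"az":0,"jaw":1},{"tx":0,"ty":0,"tz":0,"ax":0,"ay":0,"az":0,"jaw":-0.25},{"tx":0,"ty":0,"tz":0,"ax":0,"ay":0,"az":0,"jaw":-0.4},{"tx":0,"ty":0,"tz":0,"ax":0,"ay":0,"az":0,"jaw":-0.65},{"tx":0,"ty":0,"tz":0,"ax":0,"ay":0,"az":0,"jaw":-0.65}]'; python3 -m jog '[{"tx":0,"ty":0,"tz":-30,"ax":0,"ay":0,"az":0,"jaw":-0.65},{"tx":0,"ty":0,"tz":-45,"ax":0,"ay":0,"az":0,"jaw":-0.65},{"tx":0,"ty":0,"tz":-50,"ax":0,"ay":0,"az":0,"jaw":-1},{"tx":9,"ty":-40,"tz":-20,"ax":0,"ay":0,"az":0,"jaw":-1},{"tx":11,"ty":-48,"tz":0,"ax":0,"ay":0,"az":0,"jaw":-1}]'; python3 -m jog '[{"tx":11,"ty":-50,"tz":0,"ax":0,"ay":0,"az":0,"jaw":-1},{"tx":11,"ty":-50,"tz":0,"ax":0,"ay":0,"az":0,"jaw":-1},{"tx":11,"ty":-50,"tz":0,"ax":0,"ay":0,"az":0,"jaw":-1},{"tx":11,"ty":-50,"tz":0,"ax":0,"ay":0,"az":0,"jaw":-1},{"tx":11,"ty":-50,"tz":0,"ax":0,"ay":0,"az":0,"jaw":-1}]'; python3 -m jog '[{"tx":10,"ty":-40,"tz":0,"ax":0,"ay":0,"az":0,"jaw":-1},{"tx":0,"ty":0,"tz":0,"ax":0,"ay":0,"az":0,"jaw":-1}]'
python3 look.py can_green 466 -61 66
```

```text
time_s: 12.32
eef_pos: [551.1, 317.3, 31.3]
ee_rot: [0.0, -0.0, 1.0, 0.0]
force: [0.1, -0.1, 0.5]
grip_width: 0.824
grip_force: 0.0
time_s: 12.95
eef_pos: [531.4, 228.8, 178.1]
ee_rot: [0.002, -0.001, 1.0, 0.0]
force: [0.6, -0.4, -0.2]
grip_width: 0.999
grip_force: 0.0
time_s: 13.58
eef_pos: [475.6, -22.2, 176.5]
ee_rot: [0.0, -0.0, 1.0, -0.0]
force: [-0.5, -0.3, 1.2]
grip_width: 1.001
grip_force: 0.0
time_s: 13.82
eef_pos: [465.8, -62.7, 176.4]
ee_rot: [0.0, 0.002, 1.0, -0.0]
force: [0.7, 0.7, -0.0]
grip_width: 1.0
grip_force: 0.0
[320. 224.] 0.86 [465.6 -62.4  33. ]
[169. 289.] 0.6 [ 517.4 -179.3   33. ]
199 [446.1 -85.6  57.2] [488.1 -45.   65.4] mid [467.1 -65.3  61.3]
tcp [465.8 -62.7 176.4]
```

```bash
python3 -m jog '[{"tx":-0.5,"ty":-1,"tz":45,"ax":0,"ay":0,"az":0,"jaw":-1},{"tx":0,"ty":0,"tz":45,"ax":0,"ay":0,"az":0,"jaw":-1},{"tx":0,"ty":0,"tz":35,"ax":0,"ay":0,"az":0,"jaw":-1},{"tx":0,"ty":0,"tz":25,"ax":0,"ay":0,"az":0,"jaw":-1},{"tx":0,"ty":0,"tz":0,"ax":0,"ay":0,"az":0,"jaw":-1}]' 40; python3 -m jog '[{"tx":0,"ty":0,"tz":0,"ax":0,"ay":0,"az":0,"jaw":-0.3},{"tx":0,"ty":0,"tz":0,"ax":0,"ay":0,"az":0,"jaw":0},{"tx":0,"ty":0,"tz":0,"ax":0,"ay":0,"az":0,"jaw":1},{"tx":0,"ty":0,"tz":0,"ax":0,"ay":0,"az":0,"jaw":1},{"tx":0,"ty":0,"tz":0,"ax":0,"ay":0,"az":0,"jaw":1}]' 40;  python3 -m jog '[{"tx":0,"ty":0,"tz":0,"ax":0,"ay":0,"az":0,"jaw":1},{"tx":0,"ty":0,"tz":0,"ax":0,"ay":0,"az":0,"jaw":1}]'
```

```text
time_s: 14.55
eef_pos: [466.0, -60.3, 25.2]
ee_rot: [-0.002, -0.001, 1.0, 0.001]
force: [0.5, 0.4, 0.4]
grip_width: 1.005
grip_force: 0.0
time_s: 15.18
eef_pos: [467.3, -61.8, 27.4]
ee_rot: [0.001, -0.0, 1.0, -0.0]
force: [-1.0, 0.9, 6.2]
grip_width: 0.511
grip_force: 40.0
time_s: 15.42
eef_pos: [467.2, -61.8, 27.4]
ee_rot: [0.001, -0.0, 1.0, -0.0]
force: [-1.1, 2.1, 6.9]
grip_width: 0.503
grip_force: 40.0
```

```bash
python3 -m jog '[{"tx":0,"ty":0,"tz":-35,"ax":0,"ay":0,"az":0,"jaw":1},{"tx":0,"ty":0,"tz":-55,"ax":0,"ay":0,"az":0,"jaw":1},{"tx":-15,"ty":-4,"tz":-20,"ax":0,"ay":0,"az":0,"jaw":1},{"tx":-32,"ty":-8,"tz":0,"ax":0,"ay":0,"az":0,"jaw":1},{"tx":-36,"ty":-9,"tz":0,"ax":0,"ay":0,"az":0,"jaw":1}]' 40; python3 -m jog '[{"tx":-36,"ty":-9,"tz":0,"ax":0,"ay":0,"az":0,"jaw":1},{"tx":-24,"ty":-6,"tz":0,"ax":0,"ay":0,"az":0,"jaw":1},{"tx":-12,"ty":-3,"tz":0,"ax":0,"ay":0,"az":0,"jaw":1},{"tx":0,"ty":0,"tz":0,"ax":0,"ay":0,"az":0,"jaw":1},{"tx":0,"ty":0,"tz":0,"ax":0,"ay":0,"az":0,"jaw":1}]'; python3 -c "
from h import *
c=capture('wrist');save('w4',c)"
```

```text
time_s: 16.05
eef_pos: [550.5, -82.9, 137.3]
ee_rot: [0.001, -0.0, 1.0, -0.0]
force: [0.8, -0.0, -1.8]
grip_width: 0.505
grip_force: 41.3
time_s: 16.68
eef_pos: [621.1, -100.5, 136.4]
ee_rot: [-0.0, -0.0, 1.0, 0.0]
force: [0.0, -0.8, -0.7]
grip_width: 0.501
grip_force: 41.3
```

View pics/w4.png

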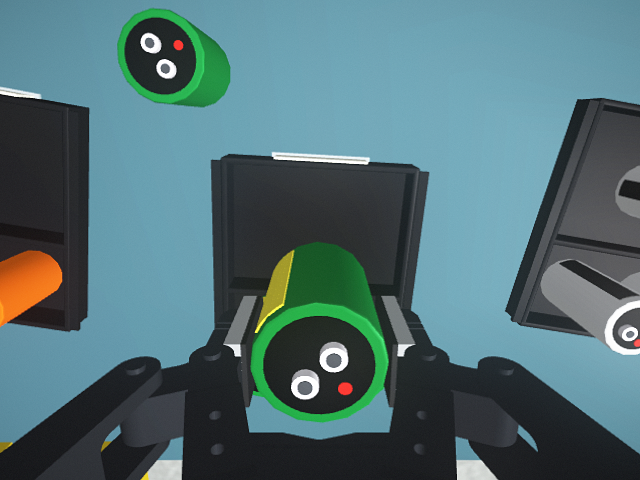

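The green can at (320,360) is over the green tray (215-425, 155-320), and the look-alike at (175,55) is untouched. Lowering it to TCP z about 30.4.

```bash
python3 -m jog '[{"tx":0,"ty":0,"tz":40,"ax":0,"ay":0,"az":0,"jaw":1},{"tx":0,"ty":0,"tz":40,"ax":0,"ay":0,"az":0,"jaw":1},{"tx":0,"ty":0,"tz":17,"ax":0,"ay":0,"az":0,"jaw":1},{"tx":0,"ty":0,"tz":5,"ax":0,"ay":0,"az":0,"jaw":1},{"tx":0,"ty":0,"tz":2,"ax":0,"ay":0,"az":0,"jaw":1}]'; python3 -m jog '[{"tx":0,"ty":0,"tz":1.5,"ax":0,"ay":0,"az":0,"jaw":1},{"tx":0,"ty":0,"tz":0,"ax":0,"ay":0,"az":0,"jaw":1}]'
```

```text
time_s: 17.35
eef_pos: [622.3, -100.9, 33.5]
ee_rot: [0.001, -0.0, 1.0, -0.0]
force: [-0.0, -0.4, -1.4]
grip_width: 0.504
grip_force: 41.3
time_s: 17.6
eef_pos: [621.9, -100.7, 31.4]
ee_rot: [0.0, -0.0, 1.0, -0.0]
force: [0.2, 0.6, -1.4]
grip_width: 0.503
grip_force: 41.3
```

```bash
python3 -m jog '[{"tx":0,"ty":0,"tz":1,"ax":0,"ay":0,"az":0,"jaw":1},{"tx":0,"ty":0,"tz":0,"ax":0,"ay":0,"az":0,"jaw":-0.1},{"tx":0,"ty":0,"tz":0,"ax":0,"ay":0,"az":0,"jaw":-0.3},{"tx":0,"ty":0,"tz":0,"ax":0,"ay":0,"az":0,"jaw":-0.55},{"tx":0,"ty":0,"tz":0,"ax":0,"ay":0,"az":0,"jaw":-0.55}]'; python3 -m jog '[{"tx":0,"ty":0,"tz":-30,"ax":0,"ay":0,"az":0,"jaw":-0.55},{"tx":0,"ty":0,"tz":-45,"ax":0,"ay":0,"az":0,"jaw":-0.55},{"tx":0,"ty":0,"tz":-50,"ax":0,"ay":0,"az":0,"jaw":-1},{"tx":30,"ty":-24,"tz":-20,"ax":0,"ay":0,"az":0,"jaw":-1},{"tx":38,"ty":-31,"tz":0,"ax":0,"ay":0,"az":0,"jaw":-1}]'; python3 -m jog '[{"tx":38,"ty":-31,"tz":0,"ax":0,"ay":0,"az":0,"jaw":-1},{"tx":38,"ty":-31,"tz":0,"ax":0,"ay":0,"az":0,"jaw":-1},{"tx":38,"ty":-31,"tz":0,"ax":0,"ay":0,"az":0,"jaw":-1},{"tx":38,"ty":-31,"tz":0,"ax":0,"ay":0,"az":0,"jaw":-1},{"tx":38,"ty":-30,"tz":0,"ax":0,"ay":0,"az":0,"jaw":-1}]'; python3 -m jog '[{"tx":0,"ty":0,"tz":0,"ax":0,"ay":0,"az":0,"jaw":-1}]'
python3 look.py can_orange 364 -310 62
```

```text
time_s: 18.23
eef_pos: [621.6, -100.7, 29.8]
ee_rot: [-0.0, -0.0, 1.0, -0.0]
force: [0.1, 0.2, -0.5]
grip_width: 0.772
grip_force: 0.0
time_s: 18.85
eef_pos: [553.7, -156.2, 176.6]
ee_rot: [0.002, -0.001, 1.0, -0.001]
force: [0.4, -1.8, 0.0]
grip_width: 1.001
grip_force: 0.0
time_s: 19.48
eef_pos: [362.4, -310.6, 175.0]
ee_rot: [0.0, -0.0, 1.0, -0.0]
force: [0.1, -0.4, 0.5]
grip_width: 0.999
grip_force: 0.0
time_s: 19.6
eef_pos: [362.0, -311.3, 175.0]
ee_rot: [-0.0, 0.002, 1.0, -0.0]
force: [0.2, -0.8, -0.5]
grip_width: 0.997
grip_force: 0.0
[313. 228.] 0.66 [ 365.1 -316.3   31. ]
131 [ 348.2 -331.6   52.5] [ 382.4 -298.9   61.8] mid [ 365.3 -315.2   57.2]
tcp [ 362.  -311.3  175. ]
```

```bash
python3 -m jog '[{"tx":-3,"ty":-3,"tz":45,"ax":0,"ay":0,"az":0,"jaw":-1},{"tx":0,"ty":0,"tz":45,"ax":0,"ay":0,"az":0,"jaw":-1},{"tx":0,"ty":0,"tz":35,"ax":0,"ay":0,"az":0,"jaw":-1},{"tx":0,"ty":0,"tz":25,"ax":0,"ay":0,"az":0,"jaw":-1},{"tx":0,"ty":0,"tz":0,"ax":0,"ay":0,"az":0,"jaw":-1}]' 40; python3 -m jog '[{"tx":0,"ty":0,"tz":0,"ax":0,"ay":0,"az":0,"jaw":-0.1},{"tx":0,"ty":0,"tz":0,"ax":0,"ay":0,"az":0,"jaw":0.2},{"tx":0,"ty":0,"tz":0,"ax":0,"ay":0,"az":0,"jaw":1},{"tx":0,"ty":0,"tz":0,"ax":0,"ay":0,"az":0,"jaw":1},{"tx":0,"ty":0,"tz":0,"ax":0,"ay":0,"az":0,"jaw":1}]' 40;  python3 -m jog '[{"tx":0,"ty":0,"tz":0,"ax":0,"ay":0,"az":0,"jaw":1},{"tx":0,"ty":0,"tz":0,"ax":0,"ay":0,"az":0,"jaw":1}]'
```

```text
time_s: 20.32
eef_pos: [366.9, -311.3, 23.6]
ee_rot: [-0.001, -0.001, 1.0, 0.001]
force: [0.1, -0.6, -0.8]
grip_width: 1.0
grip_force: 0.0
time_s: 20.95
eef_pos: [367.0, -313.1, 25.8]
ee_rot: [0.001, -0.0, 1.0, -0.001]
force: [-0.5, 1.9, 6.3]
grip_width: 0.41
grip_force: 39.5
time_s: 21.2
eef_pos: [367.0, -313.1, 25.7]
ee_rot: [0.0, -0.0, 1.0, -0.001]
force: [-0.1, 0.9, 5.4]
grip_width: 0.411
grip_force: 39.5
```

```bash
python3 -m jog '[{"tx":0,"ty":0,"tz":-35,"ax":0,"ay":0,"az":0,"jaw":1},{"tx":0,"ty":0,"tz":-55,"ax":0,"ay":0,"az":0,"jaw":1},{"tx":-25,"ty":0,"tz":-20,"ax":0,"ay":0,"az":0,"jaw":1},{"tx":-35,"ty":-1,"tz":0,"ax":0,"ay":0,"az":0,"jaw":1},{"tx":-40,"ty":-1,"tz":0,"ax":0,"ay":0,"az":0,"jaw":1}]' 40; python3 -m jog '[{"tx":-40,"ty":-2,"tz":0,"ax":0,"ay":0,"az":0,"jaw":1},{"tx":-36,"ty":-1,"tz":0,"ax":0,"ay":0,"az":0,"jaw":1},{"tx":-24,"ty":-1,"tz":0,"ax":0,"ay":0,"az":0,"jaw":1},{"tx":-11,"ty":0,"tz":0,"ax":0,"ay":0,"az":0,"jaw":1},{"tx":0,"ty":0,"tz":0,"ax":0,"ay":0,"az":0,"jaw":1}]'; python3 -c "
from h import *
c=capture('wrist');save('w5',c)"
```

```text
time_s: 21.82
eef_pos: [467.7, -314.8, 135.6]
ee_rot: [0.0, 0.0, 1.0, -0.0]
force: [0.2, -1.3, -0.5]
grip_width: 0.407
grip_force: 40.3
time_s: 22.45
eef_pos: [577.6, -318.6, 134.6]
ee_rot: [-0.0, -0.0, 1.0, 0.0]
force: [0.4, 0.4, -1.6]
grip_width: 0.411
grip_force: 40.3
```

View pics/w5.png

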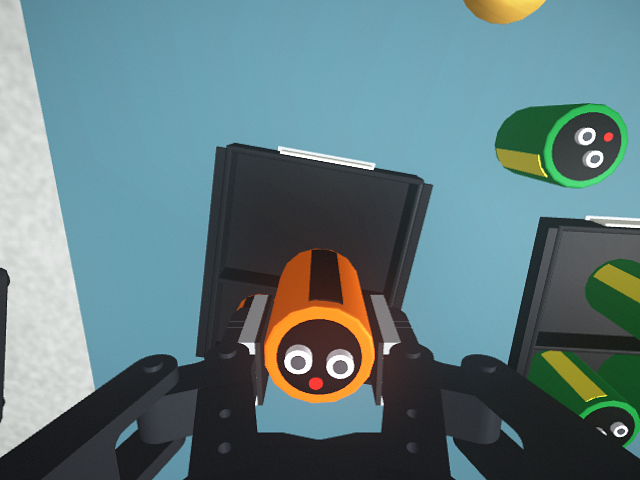

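The orange can at (318,355) is over the orange tray (200-430, 145-350), and the green can stands in its own bay at (610,290). Lowering it to TCP z about 28.7.

```bash
python3 -m jog '[{"tx":0,"ty":0,"tz":40,"ax":0,"ay":0,"az":0,"jaw":1},{"tx":0,"ty":0,"tz":40,"ax":0,"ay":0,"az":0,"jaw":1},{"tx":0,"ty":0,"tz":17,"ax":0,"ay":0,"az":0,"jaw":1},{"tx":0,"ty":0,"tz":5,"ax":0,"ay":0,"az":0,"jaw":1},{"tx":0,"ty":0,"tz":2,"ax":0,"ay":0,"az":0,"jaw":1}]'; python3 -m jog '[{"tx":0,"ty":0,"tz":1.5,"ax":0,"ay":0,"az":0,"jaw":1},{"tx":0,"ty":0,"tz":0,"ax":0,"ay":0,"az":0,"jaw":1}]'
```

```text
time_s: 23.12
eef_pos: [578.1, -319.2, 32.1]
ee_rot: [0.001, -0.0, 1.0, -0.001]
force: [1.0, 1.0, 0.1]
grip_width: 0.41
grip_force: 40.3
time_s: 23.38
eef_pos: [577.9, -318.9, 29.9]
ee_rot: [0.0, -0.0, 1.0, -0.0]
force: [-0.3, 1.2, -1.2]
grip_width: 0.409
grip_force: 40.3
```

Release, retreat, then check from the top.

```bash
python3 -m jog '[{"tx":0,"ty":0,"tz":1,"ax":0,"ay":0,"az":0,"jaw":1},{"tx":0,"ty":0,"tz":0,"ax":0,"ay":0,"az":0,"jaw":0.1},{"tx":0,"ty":0,"tz":0,"ax":0,"ay":0,"az":0,"jaw":-0.1},{"tx":0,"ty":0,"tz":0,"ax":0,"ay":0,"az":0,"jaw":-0.4},{"tx":0,"ty":0,"tz":0,"ax":0,"ay":0,"az":0,"jaw":-0.4}]'; python3 -m jog '[{"tx":0,"ty":0,"tz":-30,"ax":0,"ay":0,"az":0,"jaw":-0.4},{"tx":0,"ty":0,"tz":-45,"ax":0,"ay":0,"az":0,"jaw":-0.4},{"tx":0,"ty":0,"tz":-50,"ax":0,"ay":0,"az":0,"jaw":-0.4},{"tx":45,"ty":0,"tz":-20,"ax":0,"ay":0,"az":0,"jaw":-0.4},{"tx":50,"ty":0,"tz":0,"ax":0,"ay":0,"az":0,"jaw":-0.4}]'; python3 -m jog '[{"tx":50,"ty":0,"tz":0,"ax":0,"ay":0,"az":0,"jaw":-0.4},{"tx":45,"ty":0,"tz":0,"ax":0,"ay":0,"az":0,"jaw":-0.4},{"tx":0,"ty":0,"tz":0,"ax":0,"ay":0,"az":0,"jaw":-0.4},{"tx":0,"ty":0,"tz":0,"ax":0,"ay":0,"az":0,"jaw":-0.4}]'
python3 - <<'E'
from h import *
c=capture('top'); save('top2',c)
for n,x,y,xa,z in [('blue',552,317,(.996,.087),75),('silver',594.5,121.5,(.988,-.158),77),('green',622.6,-101,(.9986,-.05),69),('orange',578,-319,(.984,-.179),65)]:
    P=np.array([dep(c,u,v) for u in range(120,540) for v in range(140,270) if c['depth'][v,u]>0 and np.hypot(*(atz(c,u,v,z)[:2]-[x,y]))<50]) 
    Q=P[P[:,2]>z-15]; m=Q[:,:2].mean(0)-[x,y]
    print(n,len(Q),np.percentile(Q[:,2],85).round(1),'x',round(m@xa,1),'y',round(m@[-xa[1],xa[0]],1))
E
```

```text
time_s: 24.0
eef_pos: [577.7, -318.7, 28.3]
ee_rot: [0.0, -0.0, 1.0, -0.0]
force: [0.3, 0.3, 0.1]
grip_width: 0.699
grip_force: 0.0
time_s: 24.62
eef_pos: [482.2, -319.0, 175.0]
ee_rot: [0.001, -0.001, 1.0, -0.001]
force: [0.4, -0.6, -0.5]
grip_width: 0.701
grip_force: 0.0
time_s: 25.12
eef_pos: [388.2, -319.0, 173.6]
ee_rot: [0.0, -0.0, 1.0, -0.0]
force: [0.6, 0.1, -0.6]
grip_width: 0.698
grip_force: 0.0
blue 440 73.2 x -0.5 y 1.5
silver 220 75.3 x -2.5 y 0.5
green 317 66.6 x -3.4 y 2.2
orange 206 62.8 x -4.7 y 3.3
```

View pics/top2.png

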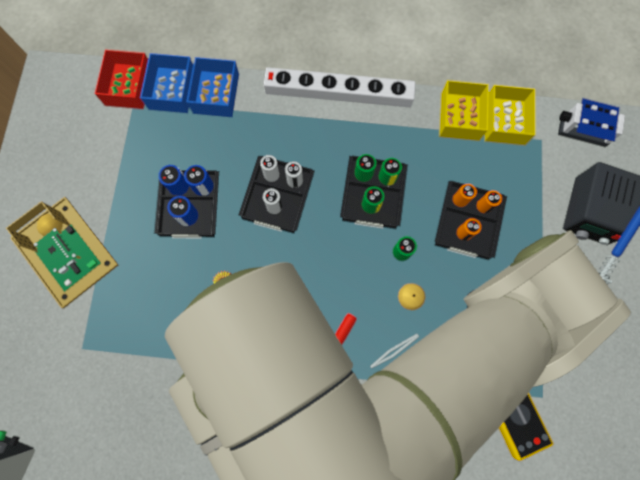

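All four stand in their front bays: blue (181,210), silver (271,200), green (372,200) and orange (469,230). Each is within 6 mm of its bay centre, the gong (411,296) is in place, and the arm is clear.

```bash
python3 -c "
from rig import *
print(finish_job())"
```

```text
the job is handed in; nothing more can be done
None
```

I handed the job in at about 25 s: all four capacitors stand upright in the front bays of their own trays, each within about 6 mm of the bay centre, and the gong and choke were left where they lay (the arm covered most of the choke in the last picture, but nothing worked near it).

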